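# Set the drip stand's height for the vessel under it and lock the cam

## Robot

A 6-joint arm with a two-finger parallel gripper is mounted at the origin on a cart in front of the work surface, level with it; the furniture and walls round the work are solid. World frame = base frame: x ahead of the robot, y to its left, z up, the work surface at z = 0. Lengths are in m, angles in degrees, forces in N, time in s.
With the tool pointing down it reaches from about 0.4 to 0.825 m from the base axis. Payload 7 kg.
Tool frame: the origin (TCP) lies between the finger pads; the fingertips stand 25 mm ahead of it and the grasp point (between the pads) lies 6 mm ahead of it; z points along the fingers, y is the line along which they close (so a half turn about z gives the same grasp; the last joint's range is limited). The gripper opens to 88 mm and grips with 3 to 60 N. Pads are 19 mm wide; open, the fingers measure 130 mm over their backs; the gripper's body (78 mm by 193 mm) begins 47 mm behind the grasp point.
Start: joints at [-53.738, 20.546, 0.682, 0, -70.136, -16.507], TCP at [0.228, -0.635, 0.252] pointing down, gripper open.
Joint ranges: [-176.03, 176.03], [-82.01, 121.73], [-58.28, 71.71], [-173.87, 95.51], [-174.79, -0.11], [-173.66, 173.66]. Speed limits (degrees/s): [136.94, 136.94, 172.46, 180, 180, 180].

## Interface

Orientations are given as [roll, pitch, yaw] about the fixed x, y, z axes, in that order (R = Rz(yaw) Ry(pitch) Rx(roll)).
In Python, from plant import ctrl gives the robot as it stands.
- The arm moves only by the tool pendant, called after "Emit:" as name([rows], argument=value, ...), one row to a line, values as JSON. Schema: {"type":"object","properties":{"rows":{"type":"array","items":{"type":"object","properties":{"dx":{"type":"number"},"dy":{"type":"number"},"dz":{"type":"number"},"yaw":{"type":"number"},"finger_gap":{"type":"number"}},"additionalProperties":false,"required":["finger_gap"]},"minItems":1,"maxItems":8},"only":{"type":"string"},"quiet":{"type":"boolean"},"lines":{"type":"string"}},"required":["rows"],"additionalProperties":false}. rows is a list of rows, 1 to 8 of them, each an object with the fields dx, dy, dz (the shift in a scale on which 1.0 is 600 mm), yaw (a turn about the tool's z in shares of 90 degrees (1.0 is 90 degrees)), finger_gap (the finger opening in m); a field left out counts as zero (the opening has to be given); each row is the pose to reach, as a shift and turn from the pose commanded when the call began, along the tool's axes at that moment; what a row does not reach only later rows make up. A row lasts 1/8 s, in which the tool goes at most 0.0625 m and 10.7 degrees, less where a joint would pass 70% of its speed; a pose out of reach is approached as far as the arm can. The fingers move at their own pace and stop on an object; the grip force is fixed at half the most. Time passes only in rows, so rows that do not move let the fingers close. The tool returns the time, the measured TCP pose, the force, the opening and the grip force at its end. only (a regular expression) keeps the lines of the reply that match it, lines (a string "A,B") keeps lines A to B, and quiet returns only ok. A shift or turn number past 1, either way, is cut back to 1. Input that does not fit is refused with a message, and nothing moves.
- ctrl.get_obs(): the state, without advancing time (a new reading comes with each control period).
- ctrl.snapshot(name): name is "scene" or "top"; returns a dict with "frame" (420x560x3 uint8, red, green, blue), "z_map" (420x560 float32, m along the optical axis (not along the pixel's ray), 0 where there is no reading), "fovy" (degrees; the focal length in pixels is half the picture's height over the tangent of half this angle, whatever the lens; pixels are square), "cx", "cy" (the principal point, pixels), "R" (3x3) and "t" (3): a world point X has camera coordinates R X + t. Camera axes: x right, y down, z forward; pixel columns grow to the right and rows downward; lengths in m; the calibration is good to about 2 mm. A picture is of the moment at which its call begins.
- ctrl.close_job(): hands the job in; it is judged then, once.
The state is a dict: "clock": time; "joint_pos": joint angles; "qvel": joint speeds; "tau": joint torques, N m; "tool_pos": TCP position; "orientation": TCP orientation; "force": force on the tool from outside, world axes, zero at the start; "moment": the same for the moment, N m; "opening": finger opening in m; "gripper_force": force on a finger pad.
Only numpy, scipy, OpenCV 4.12 (cv2) and the standard library are available. Lean on these libraries where they do the work, as an engineer would, in place of code of your own. Each camera call takes 0.05 s, during which the arm holds its last target. There are 200 camera calls.

## Task

Set the drip stand for the vessel that stands under its dripper: with the cam lever still open, take the lever's upright grip and push the sprung sleeve down until its lower edge is level with the ring mark on the post, the upper ring if the steel jug is under the dripper, the lower ring if it is the espresso cup. Keeping the sleeve at that mark, swing the cam lever fully closed against its catch (clockwise seen from above), and finish while still holding the grip there, since the clamp is not yet screwed tight and the sleeve would spring up. Leave the jug and the cup where they stand.

Things in the scene. Friction and masses are not known exactly. Their poses are not given: they have to be found in the camera images.
- drip_stand: the fixed drip stand: a dark steel foot 120 x 100 x 12 mm with a 20 mm round steel post, top at 140 mm; origin under the foot's centre on the post's axis at worktop height; z up, +y points from the post to the side the dripper is on. Stands anywhere in the middle of the worktop, turned; does not move
- carriage (a joint): how far the sliding sleeve is pushed down the post, m: 0 = top stop (where it starts and springs back to), 0.085 = bottom stop; its lower edge is level with the upper ring at 0.030 and with the lower ring at 0.065. The counterspring pushes it up with a net 3.5 N at the top to 5.5 N at the bottom, whether or not the cam is closed. The sleeve cannot turn
- sleeve_edge (a point): centre of the lower edge of the sliding sleeve (aluminium tube 32 mm thick with a dark 40 mm collar at its foot, 120 mm long), on the post's axis; 105 mm above the worktop at the top stop. The sleeve carries the side arm with the dripper and the cam lever on its top
- upper_mark (a point): centre of the upper dark ring (3 mm high) round the post, 75 mm above the worktop: for the jug
- lower_mark (a point): centre of the lower dark ring round the post, 40 mm above the worktop: for the cup
- outlet (a point): bottom opening of the white cone dripper on the sleeve's arm, 120 mm to the stand's +y side of the post and 45 mm above the sleeve edge; the dripper's rim is 96 mm wide, 66 mm above this point
- cam_lever (a joint): angle of the cam lever on top of the sleeve, rad: 0 = wide open, 1.2 = fully closed against the catch block on the sleeve's front (stand's -x side); growing = clockwise from above. Starts at 0 to 0.2; about 2 N at the grip turns it and it stays where left
- lever_pivot (a point): vertical axis of the cam lever, top centre of the sleeve, 120 mm above the sleeve edge
- cam_grip: the lever's upright black grip: a round stud 18 mm thick and 42 mm tall on a 30 mm flange 4 mm thick; origin at the flange's underside on the stud's axis, 8 mm above lever_pivot and 62 mm from the pivot axis; flange top at +4 mm, stud top at +46 mm. Free room all round and above; the hub beside it is 7 mm above the origin
- jug: steel milk jug, 72 x 86 x 94 mm, origin at the centre of its outline at its underside (the body's own axis lies about 9 mm from it, away from the handle), standing either under the dripper or aside on the left of the worktop
- cup: white espresso cup with a handle, 63 x 79 x 55 mm, origin at the centre of its outline at its underside (bowl's axis about 8 mm from it, away from the handle); stands in the other of the two places

How it is judged:
By the outcome, as a careful person would: the job done as asked, in the order asked, and still so for the second after the job is handed in, while the arm keeps its last pose, push and grip.
It also fails if it takes over 35 s, if anything falls off the work surface, if the arm or the gripper's body presses on something with over 40 N, if the wrist force passes 120 N, or if a joint passes its speed limit or range.

## Working session

There is one attempt and no reset: what is moved stays moved. The work goes in short steps, Python scripts to look and compute and a tool call to move; the robot and the scene stay as the last step left them, time stands still between calls to the robot, and variables do not carry over. Pictures are saved under pics/ and viewed, at most 10 in all, crops included, and the job is handed in when it is done.

```bash
ls; mkdir -p pics
```

Create h.py:
```python
import numpy as np, cv2
from plant import ctrl
def snap(n,f=None):
    s=ctrl.snapshot(n)
    if f: cv2.imwrite('pics/'+f,s['frame'][:,:,::-1])
    return s
def world(s):
    z=s['z_map']; f=z.shape[0]/2/np.tan(np.radians(s['fovy'])/2)
    v,u=np.mgrid[:z.shape[0],:z.shape[1]]
    c=np.stack([(u-s['cx'])/f*z,(v-s['cy'])/f*z,z],-1)
    return (c-s['t'])@s['R']
```

Run:
```python
from h import *
for n in('scene','top'):
    s=snap(n,n+'1.png'); np.savez(n+'1.npz',**s); print(n,s['fovy'],s['t'],-s['R'].T@s['t'],(s['z_map']>0).mean())
print(ctrl.get_obs())
```

```text
pics
plant.py
scene 47.82672628148024 [ 0.42835625 -0.12992549  1.29392446] [0.65005498 0.65451316 1.01175652] 0.9959311224489796
top 53.976234380182134 [0.14944706 0.51854912 0.95385416] [0.40889934 0.09842268 1.01201762] 0.9960756802721088
{'clock': 0.1, 'joint_pos': array([-5.37387958e+01,  2.05887618e+01,  6.37726445e-01, -1.82443658e-02,
       -7.01369790e+01, -1.65070926e+01]), 'qvel': array([-0.0237587 , -0.03709876,  0.1162271 ,  0.09407855, -0.03731301,
       -0.01239555]), 'tau': array([-1.31485551e-03, -5.84161663e+01,  2.93751633e+01,  7.01538295e+00,
        1.01788758e-02, -6.07970378e-05]), 'tool_pos': array([ 0.22797539, -0.63489122,  0.25068876]), 'orientation': array([ 1.79910740e+02, -8.56553633e-03, -1.60252094e+02]), 'force': array([-0.10586813, -0.00369056,  1.02088036]), 'moment': array([0.01374838, 0.00998357, 0.02570554]), 'gripper_force': 0.0, 'opening': 0.08779044051536104}
```

View pics/scene1.png

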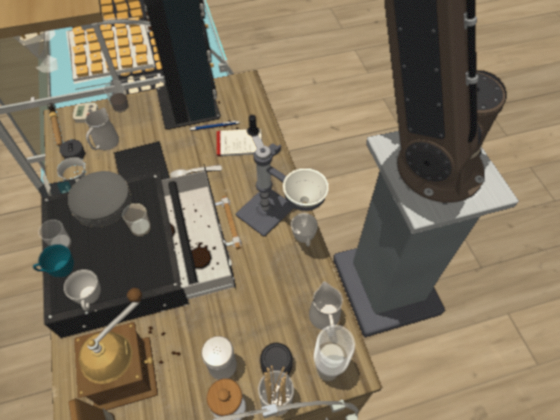

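View pics/top1.png

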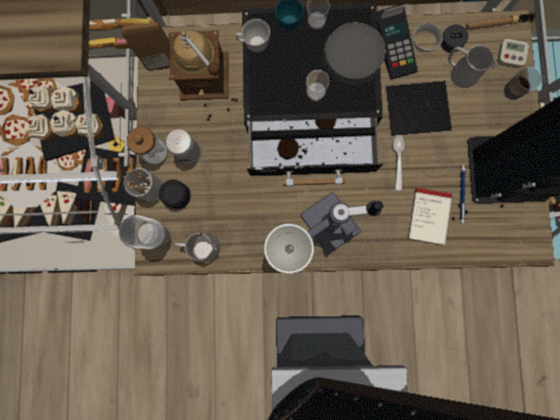

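The top view shows the grip at about (375,208), the hub at (340,212) and the dripper at (289,249). One vessel is under the dripper, at scene (304,228). Another stands aside, at scene (326,303) and top (200,248). I'll enlarge both to tell them apart.

Run:
```python
from h import *
a=dict(np.load('scene1.npz'));b=dict(np.load('top1.npz'))
A=a['frame'][110:350,220:380];B=b['frame'][180:290,160:400]
A=cv2.resize(A,(400,600),interpolation=3);B=cv2.resize(B,(400,183),interpolation=3)
c=np.zeros((600,800,3),np.uint8);c[:,:400]=A;c[:183,400:]=B
cv2.imwrite('pics/crop.png',c[:,:,::-1])
for n,s in(('scene',a),('top',b)):
    W=world(s);z=W[...,2]
    print(n)
    pts={'scene':[(253,122),(253,130),(263,150),(304,228),(304,215),(326,303),(305,188),(305,175)],'top':[(375,208),(340,212),(289,249),(289,227),(200,248),(310,215),(345,240)]}[n]
    for u,v in pts: print((u,v),W[v,u].round(3),s['frame'][v,u])
```

```text
scene
(253, 122) [ 0.502 -0.046  0.271] [25 24 27]
(253, 130) [ 0.503 -0.044  0.249] [23 20 21]
(263, 150) [0.496 0.012 0.244] [92 93 95]
(304, 228) [0.418 0.088 0.009] [133 129 118]
(304, 215) [0.415 0.074 0.047] [143 139 127]
(326, 303) [0.429 0.287 0.001] [125 121 109]
(305, 188) [0.424 0.088 0.18 ] [216 211 190]
(305, 175) [0.42  0.071 0.203] [199 193 173]
top
(375, 208) [ 0.495 -0.05   0.276] [30 21 24]
(340, 212) [0.494 0.008 0.239] [94 92 99]
(289, 249) [0.433 0.107 0.005] [106 104 100]
(289, 227) [0.471 0.104 0.208] [125 122 113]
(200, 248) [0.442 0.326 0.003] [205 195 186]
(310, 215) [0.514 0.054 0.012] [96 93 97]
(345, 240) [ 0.451 -0.028  0.01 ] [40 37 42]
```

View pics/crop.png

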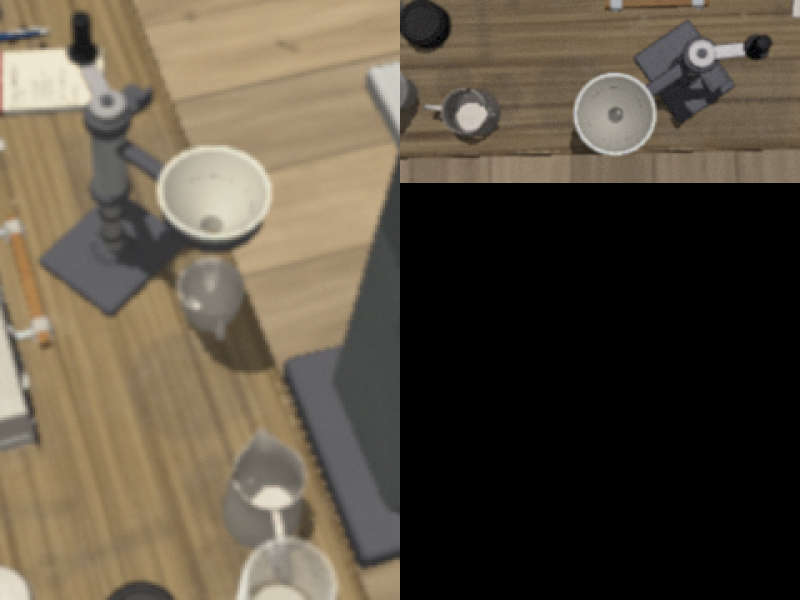

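The crop shows the smaller, spoutless vessel with a handle (the cup) under the dripper. The spouted jug with a milky bottom stands aside. I'll check both by height, then fit the hub and grip.

Create m.py:
```python
from h import *
def circ(P):
    A=np.c_[2*P,np.ones(len(P))];s=np.linalg.lstsq(A,(P**2).sum(1),rcond=None)[0]
    return s[:2],np.sqrt(s[2]+s[:2]@s[:2])
def near(W,c,r): return np.hypot(W[...,0]-c[0],W[...,1]-c[1])<r
```

Run:
```python
from m import *
for n in('top','scene'):
    s=dict(np.load(n+'1.npz'));W=world(s);z=W[...,2];F=s['frame'].astype(int)
    for nm,c,r in(('under',(.42,.09),.055),('aside',(.445,.325),.06)):
        m=near(W,c,r)&(z<.14)&(z>.02); print(n,nm,m.sum(),np.percentile(z[m],[50,90,97,100]).round(3), W[m][:,:2].min(0).round(3),W[m][:,:2].max(0).round(3))
    def bc(m,nm):
        P=W[m]; (u)=cv2.minEnclosingCircle(P[:,:2].astype(np.float32)); print(n,nm,m.sum(),P.mean(0).round(4),'enc',np.round(u,4),np.median(P[:,2]).round(4))
    bc(near(W,(.496,-.05),.025)&(z>.272)&(z<.287),'studtop')
    bc(near(W,(.495,.01),.03)&(z>.232)&(z<.25),'hub')
    bc(near(W,(.43,.11),.07)&(z>.208)&(z<.222),'rim')
    m=(z<.016)&(z>.008)&near(W,(.49,.01),.09);r=cv2.minAreaRect(W[m][:,:2].astype(np.float32)*1000);print('foot',m.sum(),r)
    m=(W[...,1]<-.08)&(W[...,1]>-.6)&(W[...,0]<.62)&(W[...,0]>.25)&(z>.08);print('tall',m.sum(),W[m].min(0) if m.any() else'',W[m].max(0) if m.any() else '')
```

```text
Traceback (most recent call last):
IndexError: index -1 is out of bounds for axis 0 with size 0
```

Run:
```python
from m import *
for n in('top','scene'):
    s=dict(np.load(n+'1.npz'));W=world(s);z=W[...,2]
    for nm,c,r in(('under',(.42,.09),.055),('aside',(.445,.325),.06)):
        m=near(W,c,r)&(z<.14)&(z>.02)
        if m.any(): print(n,nm,m.sum(),np.percentile(z[m],[50,90,97,100]).round(3), W[m][:,:2].min(0).round(3),W[m][:,:2].max(0).round(3))
    def bc(m,nm):
        P=W[m]
        if len(P): print(n,nm,m.sum(),P.mean(0).round(4),'enc',cv2.minEnclosingCircle(P[:,:2].astype(np.float32)))
    bc(near(W,(.496,-.05),.025)&(z>.272)&(z<.287),'studtop')
    bc(near(W,(.495,.01),.03)&(z>.232)&(z<.25),'hub')
    bc(near(W,(.43,.11),.07)&(z>.208)&(z<.222),'rim')
    m=(z<.016)&(z>.008)&near(W,(.49,.01),.09);r=cv2.minAreaRect(W[m][:,:2].astype(np.float32)*1000);print('foot',m.sum(),r)
    m=(W[...,1]<-.08)&(W[...,1]>-.6)&(W[...,0]<.62)&(W[...,0]>.25)&(z>.08);print('tall',m.sum(),W[m].min(0) if m.any() else'',W[m].max(0) if m.any() else '')
```

```text
top aside 449 [0.065 0.09  0.092 0.095] [0.41  0.272] [0.476 0.369]
top studtop 79 [ 0.4999 -0.0556  0.2771] enc ((0.500683605670929, -0.056022003293037415), 0.00888733472675085)
top hub 220 [0.4954 0.0044 0.2349] enc ((0.49506714940071106, 0.0005962753784842789), 0.020324502140283585)
top rim 490 [0.4303 0.1053 0.2127] enc ((0.43044814467430115, 0.10611551254987717), 0.04747278243303299)
foot 1119 ((495.1356201171875, 5.1757659912109375), (119.12898254394531, 99.31692504882812), 32.846378326416016)
tall 4091 [ 0.27923744 -0.48408747  0.08003416] [ 0.61999696 -0.08002674  0.68931953]
scene under 423 [0.041 0.054 0.056 0.059] [0.394 0.071] [0.457 0.144]
scene aside 854 [0.062 0.09  0.094 0.097] [0.411 0.273] [0.478 0.364]
scene studtop 54 [ 0.5031 -0.0518  0.2781] enc ((0.5029675364494324, -0.05436406284570694), 0.009938942268490791)
scene hub 165 [0.4976 0.0065 0.2363] enc ((0.4971824586391449, 0.0026176348328590393), 0.022566407918930054)
scene rim 400 [0.4272 0.0989 0.2139] enc ((0.43057793378829956, 0.1076417937874794), 0.049560967832803726)
foot 1178 ((497.745849609375, 8.89654541015625), (120.09375, 101.55553436279297), 32.902496337890625)
tall 3458 [ 0.50249469 -0.53554922  0.08002271] [ 0.61994162 -0.0801367   0.38829787]
```

The heights confirm it: the vessel under the dripper is about 56 mm (cup) and the one aside about 95 mm (jug), so the target is the lower ring, carriage 0.065. The pivot is near (0.496, 0.0065). The stud is near (0.5015, -0.055), at radius 61.5 mm and heading about 275°. Closed should be near 213°.

The rows are not in the units I measure in: shifts go in shares of 600 mm and turns go in shares of 90 degrees. I convert before sending: -0.29 m / 0.6 = -0.4833, -0.05 m / 0.6 = -0.0833.

Emit:
pendant([
  {"dx": -0.0333, "dy": 0.0333, "dz": -0.0667, "finger_gap": 0.088},
  {"dx": -0.0833, "dy": 0.0833, "dz": -0.1333, "finger_gap": 0.088},
  {"dx": -0.15, "dy": 0.15, "dz": -0.15, "finger_gap": 0.088},
  {"dx": -0.2167, "dy": 0.2167, "dz": -0.15, "finger_gap": 0.088},
  {"dx": -0.2833, "dy": 0.2833, "dz": -0.15, "finger_gap": 0.088},
  {"dx": -0.35, "dy": 0.35, "dz": -0.15, "finger_gap": 0.088},
  {"dx": -0.4167, "dy": 0.4167, "dz": -0.15, "finger_gap": 0.088},
  {"dx": -0.4833, "dy": 0.4833, "dz": -0.15, "finger_gap": 0.088},
])

```text
clock: 1.1
tool_pos: [0.4033, -0.2625, 0.3415]
orientation: [180.0, 0.0, -160.3]
force: [1.0, -0.2, 0.2]
opening: 0.0874
gripper_force: 0.0
```

In the tool's units: -0.164 m / 0.6 = -0.2733, -0.15 m / 0.6 = -0.25, -75 degrees / 90 = -0.8333.

Emit:
pendant([
  {"dx": -0.05, "dy": 0.05, "yaw": -0.1111, "finger_gap": 0.06},
  {"dx": -0.1, "dy": 0.1, "yaw": -0.2222, "finger_gap": 0.06},
  {"dx": -0.15, "dy": 0.15, "yaw": -0.3333, "finger_gap": 0.06},
  {"dx": -0.2, "dy": 0.2, "yaw": -0.4444, "finger_gap": 0.06},
  {"dx": -0.25, "dy": 0.25, "yaw": -0.5556, "finger_gap": 0.06},
  {"dx": -0.2733, "dy": 0.2733, "yaw": -0.6667, "finger_gap": 0.06},
  {"dx": -0.2733, "dy": 0.2733, "yaw": -0.7778, "finger_gap": 0.06},
  {"dx": -0.2733, "dy": 0.2733, "yaw": -0.8333, "finger_gap": 0.06},
])

```text
clock: 2.1
tool_pos: [0.5018, -0.0541, 0.3411]
orientation: [179.9, 0.0, -85.0]
force: [-0.4, -0.3, -0.2]
opening: 0.0598
gripper_force: 0.0
```

Run:
```python
from m import *
from scipy.spatial.transform import Rotation as Ro
s=snap('scene','s2.png');W=world(s);z=W[...,2]
o=ctrl.get_obs();print(o['tool_pos'],o['orientation'],o['force'])
T=Ro.from_euler('xyz',o['orientation'],degrees=True)
print((T.inv().apply(np.array([.5015,-.0548,.2625])-o['tool_pos'])).round(4))
```

```text
[ 0.50180867 -0.05420885  0.34116247] [ 1.79954389e+02  2.96798054e-03 -8.48006600e+01] [-0.63994397  0.57883386  0.10185117]
[0.0006 0.0003 0.0787]
```

View pics/s2.png

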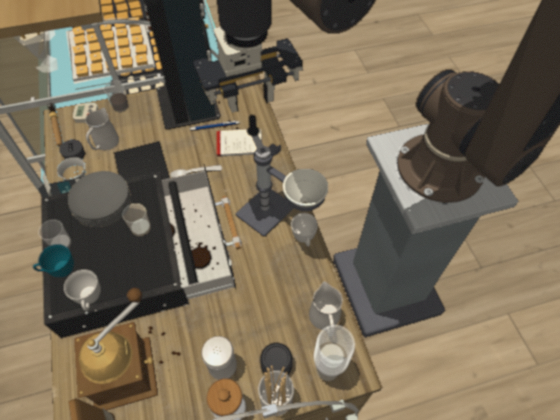

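The picture shows the gripper above the grip, with the stud at (253,122) below it and the fingers lined up on either side. I'll descend and close.

In the tool's units: 0.076 m / 0.6 = 0.1267, 0.07 m / 0.6 = 0.1167.

Emit:
pendant([
  {"dx": 0.0008, "dz": 0.0667, "finger_gap": 0.06},
  {"dx": 0.0008, "dz": 0.1167, "finger_gap": 0.06},
  {"dx": 0.0008, "dz": 0.1267, "finger_gap": 0.06},
  {"dx": 0.0008, "dz": 0.1267, "finger_gap": 0.0},
  {"dx": 0.0008, "dz": 0.1267, "finger_gap": 0.0},
  {"dx": 0.0008, "dz": 0.1267, "finger_gap": 0.0},
  {"dx": 0.0008, "dz": 0.1267, "finger_gap": 0.0},
  {"dx": 0.0008, "dz": 0.1267, "finger_gap": 0.0},
])

```text
clock: 3.15
tool_pos: [0.5018, -0.0551, 0.2658]
orientation: [180.0, -0.0, -85.2]
force: [-0.6, 0.8, 2.5]
opening: 0.0176
gripper_force: 30.0
```

In the tool's units: 0.065 m / 0.6 = 0.1083, 0.062 m / 0.6 = 0.1033.

Emit:
pendant([
  {"dz": 0.0167, "finger_gap": 0},
  {"dz": 0.0417, "finger_gap": 0},
  {"dz": 0.0667, "finger_gap": 0},
  {"dz": 0.0883, "finger_gap": 0},
  {"dz": 0.1033, "finger_gap": 0},
  {"dz": 0.1083, "finger_gap": 0},
  {"dz": 0.1083, "finger_gap": 0},
  {"dz": 0.1083, "finger_gap": 0},
])

```text
clock: 4.15
tool_pos: [0.5022, -0.0551, 0.201]
orientation: [-180.0, -0.0, -85.2]
force: [-0.8, -0.8, 5.1]
opening: 0.0175
gripper_force: 30.0
```

Run:
```python
from m import *
o=ctrl.get_obs();print(o['tool_pos'],o['orientation'],o['force'])
for n in('scene','top'):
    s=snap(n);np.savez(n+'3.npz',**s);W=world(s);z=W[...,2]
    for nm,c in(('rim',(.4305,.107)),):
        m=near(W,c,.055)&(z>.12)&(z<.23);print(n,m.sum(),np.percentile(z[m],[80,90,95,99]).round(4))
        s0=dict(np.load(n+'1.npz'));W0=world(s0);z0=W0[...,2];m=near(W0,c,.055)&(z0>.18)&(z0<.23);print(n,'before',np.percentile(z0[m],[80,90,95,99]).round(4))
    if n=='scene': cv2.imwrite('pics/s3.png',cv2.resize(s['frame'][90:250,200:360],(600,600),interpolation=3)[:,:,::-1])
```

```text
[ 0.5021849  -0.0551214   0.20098601] [-1.79971776e+02 -1.29615587e-02 -8.52356807e+01] [-0.80828774 -0.83294365  5.14969591]
scene 1053 [0.1492 0.1512 0.1522 0.1541]
scene before [0.2132 0.2157 0.2168 0.2186]Traceback (most recent call last):
  File "<stdin>", line 6, in <module>
    return _quantile_unchecked(
        a, q, axis, out, overwrite_input, method, keepdims, weights)
    return _ureduce(a,
                    func=_quantile_ureduce_func,
    ...<5 lines>...
                    overwrite_input=overwrite_input,
                    method=method)
    r = func(a, **kwargs)
    result = _quantile(arr,
                       quantiles=q,
    ...<2 lines>...
                       out=out,
                       weights=wgt)
    slices_having_nans = np.isnan(arr[-1, ...])
                                  ~~~^^^^^^^^^
IndexError: index -1 is out of bounds for axis 0 with size 0
```

View pics/s3.png

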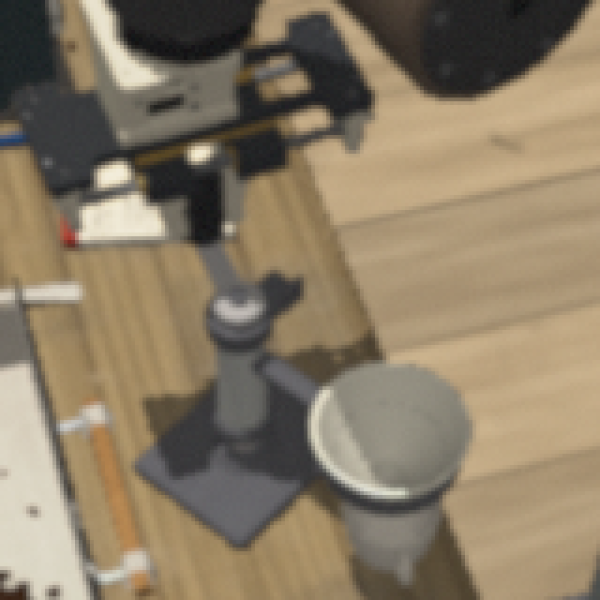

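The enlarged picture shows the sleeve's collar low on the post. The dripper rim has dropped 64.6 mm by depth and the tool 64.8 mm, so the grip isn't slipping. Now I'll swing 30° and check the force.

In the tool's units: 0.031 m / 0.6 = 0.0517, 0.0212 m / 0.6 = 0.0353, 30 degrees / 90 = 0.3333.

Emit:
pendant([
  {"dx": -0.0003, "dy": 0.009, "dz": 0.0003, "yaw": 0.0556, "finger_gap": 0},
  {"dx": -0.0015, "dy": 0.018, "dz": 0.0003, "yaw": 0.1111, "finger_gap": 0},
  {"dx": -0.0035, "dy": 0.0267, "dz": 0.0003, "yaw": 0.1667, "finger_gap": 0},
  {"dx": -0.0062, "dy": 0.0353, "dz": 0.0003, "yaw": 0.2222, "finger_gap": 0},
  {"dx": -0.0097, "dy": 0.0437, "dz": 0.0003, "yaw": 0.2778, "finger_gap": 0},
  {"dx": -0.0138, "dy": 0.0517, "dz": 0.0003, "yaw": 0.3333, "finger_gap": 0},
  {"dx": -0.0138, "dy": 0.0517, "dz": 0.0003, "yaw": 0.3333, "finger_gap": 0},
])

```text
clock: 5.12
tool_pos: [0.47, -0.0498, 0.2007]
orientation: [-180.0, -0.0, -115.3]
force: [-1.5, -3.3, 5.9]
opening: 0.0174
gripper_force: 30.0
```

In the tool's units: 0.0281 m / 0.6 = 0.0468, 0.0262 m / 0.6 = 0.0437, 27 degrees / 90 = 0.3.

Emit:
pendant([
  {"dx": -0.0003, "dy": 0.009, "yaw": 0.0556, "finger_gap": 0},
  {"dx": -0.0015, "dy": 0.018, "yaw": 0.1111, "finger_gap": 0},
  {"dx": -0.0035, "dy": 0.0267, "yaw": 0.1667, "finger_gap": 0},
  {"dx": -0.0062, "dy": 0.0353, "yaw": 0.2222, "finger_gap": 0},
  {"dx": -0.0097, "dy": 0.0437, "yaw": 0.2778, "finger_gap": 0},
  {"dx": -0.0115, "dy": 0.0468, "yaw": 0.3, "finger_gap": 0},
  {"dx": -0.0115, "dy": 0.0468, "yaw": 0.3, "finger_gap": 0},
])

```text
clock: 6.0
tool_pos: [0.4472, -0.0318, 0.2005]
orientation: [-180.0, -0.1, -142.3]
force: [-2.1, -4.4, 5.6]
opening: 0.0172
gripper_force: 30.0
```

In the tool's units: 0.0054 m / 0.6 = 0.009, 0.0043 m / 0.6 = 0.0072, 5 degrees / 90 = 0.0556.

Emit:
pendant([
  {"dy": 0.0037, "dz": -0.0005, "yaw": 0.0222, "finger_gap": 0},
  {"dx": -0.0003, "dy": 0.0072, "dz": -0.0005, "yaw": 0.0444, "finger_gap": 0},
  {"dx": -0.0003, "dy": 0.009, "dz": -0.0005, "yaw": 0.0556, "finger_gap": 0},
  {"dx": -0.0003, "dy": 0.009, "dz": -0.0005, "yaw": 0.0556, "finger_gap": 0},
])

```text
clock: 6.5
tool_pos: [0.4442, -0.0275, 0.2008]
orientation: [-180.0, -0.1, -147.3]
force: [-2.4, -4.7, 5.9]
opening: 0.0178
gripper_force: 30.0
```

In the tool's units: 0.0032 m / 0.6 = 0.0053, 0.0016 m / 0.6 = 0.0027, 3 degrees / 90 = 0.0333.

Emit:
pendant([
  {"dy": 0.0027, "yaw": 0.0167, "finger_gap": 0},
  {"dy": 0.0053, "yaw": 0.0333, "finger_gap": 0},
  {"dy": 0.0053, "yaw": 0.0333, "finger_gap": 0},
])

```text
clock: 6.88
tool_pos: [0.4438, -0.0265, 0.2017]
orientation: [-179.7, -0.1, -150.2]
force: [4.4, -17.4, 4.7]
opening: 0.0176
gripper_force: 30.0
```

It reached the catch: tangential force rose to 17 N and motion stopped at a lever heading of about 212°. I'll ease the push slightly and trim the height.

In the tool's units: -0.0008 m / 0.6 = -0.0013, 0.0006 m / 0.6 = 0.001.

Emit:
pendant([
  {"dy": -0.0013, "dz": 0.001, "finger_gap": 0},
  {"dy": -0.0013, "dz": 0.001, "finger_gap": 0},
  {"dy": -0.0013, "dz": 0.001, "finger_gap": 0},
])

```text
clock: 7.25
tool_pos: [0.4439, -0.0267, 0.2008]
orientation: [-179.8, -0.1, -150.2]
force: [3.7, -13.9, 5.5]
opening: 0.0174
gripper_force: 30.0
```

Run:
```python
from m import *
o=ctrl.get_obs();print(o['tool_pos'],o['orientation'],o['force'])
s=snap('scene');W=world(s);z=W[...,2]
m=near(W,(.4305,.107),.055)&(z>.12)&(z<.23);print(m.sum(),np.percentile(z[m],[80,90,95,99]).round(4))
cv2.imwrite('pics/s4.png',cv2.resize(s['frame'][90:250,200:360],(600,600),interpolation=3)[:,:,::-1])
```

```text
[ 0.44391151 -0.02666663  0.20079272] [-1.79805227e+02 -6.37722393e-02 -1.50199231e+02] [  3.69855141 -13.90909848   5.53777303]
1052 [0.1489 0.151  0.1522 0.1536]
```

View pics/s4.png

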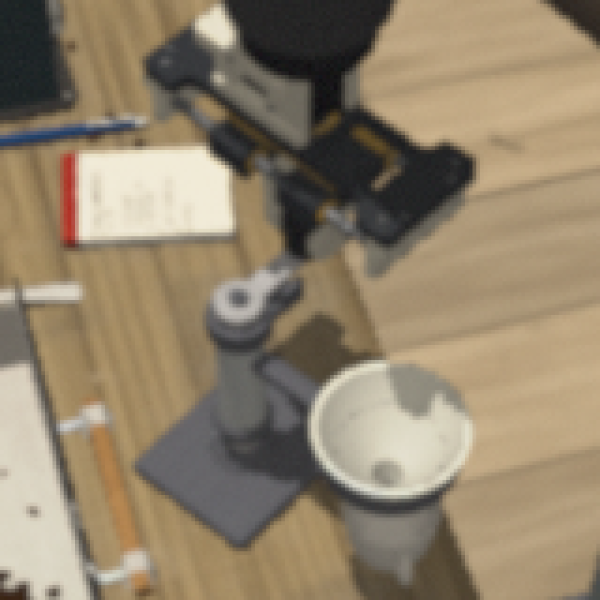

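The lever lies over the catch block, still gripped. The dripper rim sits about 64.7 mm below its start height, and the cup hasn't moved. I'll hand it in.

```bash
python3 -c "
from plant import ctrl
print(ctrl.close_job())"
```

```text
the job is handed in; nothing more can be done
None
```

The espresso cup was under the dripper, so I pushed the sleeve down to the lower ring (about 65 mm by tool height and camera depth), swung the cam lever closed against its catch, and handed the job in at about 7.3 s still holding the grip; no verdict was printed.

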